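Close up the loaded sieve shaker

TASK

The sieve stack on the small shaker is loaded: close it up. Set the round lid gently onto the top sieve so that it sits flat and fully home, swing the blue clamp arm over it to its stop, then turn the black clamp knob clockwise until the rubber foot presses firmly on the lid's knob, finger-tight at about 20 N and not overtightened, which would damage the lid. Do not disturb the tin, the tape roll and the brush, and leave everything released.

Things in the scene. Friction and masses are not known exactly. Their poses are not given: they have to be found in the camera images.
- shaker: Fixed sieve shaker; its place and yaw vary. Round grey drive base 230 mm across, two steel sieves (204 to 210 mm across) stacked on it, and a 22 mm steel column whose axis stands 145 mm from the stack's axis along this body's -y. Origin: stack's axis at bench height; z up.
- stack_rim (a point): Centre of the top sieve's upper edge, 140 mm above the bench. The top of the stack is a flat rest for the lid.
- lid: Slip-over aluminium lid, 224 mm across, about 0.3 kg: 4 mm top plate, skirt 12 mm below it (inside diameter 215 mm), black knob on top. Origin: centre of the skirt's lower edge; z up. It starts on the bench on its skirt. Seated, the plate rests on the sieve's edge, the origin 12 mm below stack_rim, the skirt round the sieve with about 5 mm play all round.
- lid_knob (a point): Point on the lid's axis inside its round black knob, 35 mm above the lid's origin. The knob is 34 mm across from 25 to 44 mm above that origin (narrower neck below, down to the plate's top at 16 mm); its flat top is 46 mm above the origin.
- clamp_arm: Blue arm, 22 mm wide, on the column; stiff friction (0.6 Nm), stays where left. Origin on the column's axis, at the arm's underside, 206 mm above the bench; x runs along the arm to the clamp screw 145 mm out. Starts swung to the far side, 1.1 to 1.4 rad from shut; seen from above it shuts anticlockwise, to a hard stop with the screw over the stack's centre. Shut, it would bar the lid.
- knob_axis (a point): On the clamp screw's vertical axis at the arm's top face, 228 mm above the bench; moves with the arm, not with the screw. Above it stands the round fluted black clamp knob, 40 mm across, 28 mm high (straight sides 4 to 24 mm above its underside, white line on top); its underside starts 15 to 23 mm above this point. A 12 mm screw links them.
- screw_home (a point): Fixed point on the stack's axis where knob_axis lies when the arm is against its stop. There the rubber foot (28 mm across) under the arm hangs 3 to 11 mm above the seated lid's knob: how far it was left wound down is not told. Turning the knob clockwise seen from above lowers knob and foot together, 5 mm per radian; it stays where left.
- clamp_under (a point): On the screw axis at the arm's underside (moves with the arm, not the screw); the sprung foot hangs below it. The knob turns against even friction of 0.22 Nm. Once the foot bears on the lid's knob (after 0.6 to 2.3 rad of turning from the start), its force grows about 24 N and the turning moment 0.12 Nm for each further radian. Finger-tight is 8 to 40 N: 0.35 to 1.6 rad past first contact.
- tin: Round aluminium moisture tin, 67 mm across, 44 mm high; origin at the centre of its underside. Bystander.
- tape: Roll of yellowish tape lying flat, 103 mm across, 25 mm high; origin at the centre of its underside. Bystander.
- brush: Wooden sieve brush, 175 x 31 x 31 mm, lying; origin at the centre of its underside. Bystander.

How it is judged:
By the outcome, as a careful person would: the job done as asked, in the order asked, and still so for the second after the job is handed in, with the robot touching nothing.
It also fails if it takes over 72 s, if anything falls off the work surface, if the arm or the gripper's body presses on something with over 40 N, if the wrist force passes 120 N, or if a joint passes its speed limit or range.

ROBOT

A 6-joint arm with a two-finger parallel gripper is mounted at the origin on a cart in front of the work surface, level with it; the furniture and walls round the work are solid. World frame = base frame: x ahead of the robot, y to its left, z up, the work surface at z = 0. Lengths are in m, angles in rad, forces in N, time in s.
With the tool pointing down it reaches from about 0.4 to 0.825 m from the base axis. Payload 7 kg.
Tool frame: the origin (TCP) lies on the centre line of the jaws, within the pads' length; the fingertips stand tip_reach ahead of it and the grasp point (between the pads) is the TCP (tip_reach is the distance from the TCP to the fingertips, in m); z points along the fingers, y is the line along which they close (so a half turn about z gives the same grasp; the last joint's range is limited). The gripper opens to 88 mm and grips with 3 to 60 N. Pads are 19 mm wide; open, the fingers measure 130 mm over their backs; the gripper's body (78 mm by 193 mm) begins 47 mm behind the grasp point.
Start: joints at [1.631, 0.359, 0.012, 0, -1.224, -0.288], TCP at [0.152, 0.658, 0.246] pointing down, gripper open.
Joint ranges: [-3.07, 3.07], [-1.43, 2.12], [-1.02, 1.25], [-3.03, 1.67], [-3.05, -0], [-3.03, 3.03]. Speed limits (rad/s): [2.39, 2.39, 3.01, 3.14, 3.14, 3.14].

INTERFACE

Orientations are given as [roll, pitch, yaw] about the fixed x, y, z axes, in that order (R = Rz(yaw) Ry(pitch) Rx(roll)).
In Python, from station import get_state, grab_frame, calibration, job_done, find_in, mark_of, tip_reach gives the robot as it stands.
- The arm moves only by the shell command python3 -m handwheel 'ROWS' [OPENING] [FORCE]. ROWS is JSON, a list of rows, each an object with "delta_pos": the shift along the world's x, y, z in units of 30 mm (1.0 is 30 mm), a list of three; "dr": the turn, a rotation vector about the world's x, y, z in degrees, a list of three. In form: [{"delta_pos": [tx, ty, tz], "dr": [rx, ry, rz]}, ...]. A call has 1 to 10 rows; each row shifts and turns the commanded pose from where the row before left it; what a row does not reach is not made up. A row lasts 1/10 s, in which the tool goes at most 50 mm and 8.59 degrees, less where a joint would pass 70% of its speed; a pose out of reach is approached as far as the arm can. A call is refused whole if a number of a shift passes 1 or a number of a turn 8.59, either way. A call with a gripper value outside its range is refused whole. OPENING is the closure, from -1 (fully open) to 1 (shut), set as the call begins (- or left out, the last holds). The fingers move at their own pace and stop on an object; FORCE is the grip in N (left out, the last holds). Time passes only in rows, so rows that do not move let the fingers close. It gives the time, the measured TCP pose, the force, the opening and the grip force at its end, in the units of the state.
- get_state(): the state, without advancing time (a new reading comes with each control period).
- grab_frame(name): name is "scene" or "top"; returns the picture (400x640x3 uint8, red, green, blue); there is no depth.
- calibration(name): a dict with "fx", "fy", "cx", "cy" (pixels), "extrinsics" (4x4, takes a point from world to camera coordinates). Camera axes: x right, y down, z forward; pixel columns grow to the right and rows downward; lengths in m; the calibration is good to about 2 mm. A picture is of the moment at which its call begins. calibration takes no time and is no camera call.
- job_done(): hands the job in; it is judged then, once.
Trained networks look in the newest picture that a camera, given by its name, has taken for a name from the list of things; names that differ only in an ending like _2 or _b are one class to them, and where a whole thing is asked for, a point or a joint stands for the part that bears it (a point fixed in the world has none). Each returns a list of dicts, best first, with "conf" (0 to 1); they miss things now and then, are a little off and sometimes report something else, mostly with a low value. They report only what shows in the picture. A call takes as long as a camera call.
- find_in(camera, query): "location" ([column, row] in pixels, amid what is visible of it).
- mark_of(camera, query): "location" ([column, row] in pixels: a listed point, or the origin of a listed thing).
The state is a dict: "t": time; "q": joint angles; "qd": joint speeds; "joint_efforts": joint torques, N m; "eef_pos": TCP position; "ee_rot": TCP orientation; "force": force on the tool from outside, world axes, zero at the start; "moment": the same for the moment, N m; "width": finger opening in m; "gripper_force": force on a finger pad.
Only numpy, scipy, OpenCV 4.12 (cv2) and the standard library are available. Lean on these libraries where they do the work, as an engineer would, in place of code of your own. Each camera call takes 0.05 s, during which the arm holds its last target. There are 200 camera calls.

## Working session

There is one attempt and no reset: what is moved stays moved. The work goes in short steps, Python scripts to look and compute and a shell command to move; the robot and the scene stay as the last step left them, time stands still between calls to the robot, and variables do not carry over. Pictures are saved under pics/ and viewed, at most 10 in all, crops included, and the job is handed in when it is done.

```bash
mkdir -p pics; cat > h.py <<'E'
import numpy as np,cv2
from station import *
def uv2w(cam,uv,z):
    c=calibration(cam);T=np.array(c["extrinsics"]);R,t=T[:3,:3],T[:3,3]
    d=R.T@np.array([(uv[0]-c["cx"])/c["fx"],(uv[1]-c["cy"])/c["fy"],1]);o=-R.T@t
    return o+d*(z-o[2])/d[2]
def w2uv(cam,p):
    c=calibration(cam);T=np.array(c["extrinsics"]);q=T[:3,:3]@np.array(p)+T[:3,3]
    return np.array([c["fx"]*q[0]/q[2]+c["cx"],c["fy"]*q[1]/q[2]+c["cy"]])
def save(cam,n):
    im=grab_frame(cam);cv2.imwrite(f"pics/{n}.png",im[:,:,::-1]);return im
E
python3 - <<'E'
from h import *
a=save("top","t0");b=save("scene","s0")
cv2.imwrite("pics/both0.png",cv2.resize(np.vstack([a,b])[:,:,::-1],(480,600)))
s=get_state();print(s,tip_reach)
Z=dict(stack_rim=.14,lid_knob=.035,lid=0,shaker=0,clamp_arm=.206,knob_axis=.228,tin=0,tape=0,brush=0)
for cam in("top","scene"):
    c=calibration(cam);T=np.array(c["extrinsics"]);print(cam,-T[:3,:3].T@T[:3,3])
    for k,z in Z.items():
        for r in mark_of(cam,k)[:2]:print(cam,k,round(r["conf"],2),np.round(r["location"]),uv2w(cam,r["location"],z).round(3))
E
```

```text
{'t': 0.1, 'q': array([ 1.63109583e+00,  3.59311971e-01,  1.11971191e-02, -3.00594710e-04,
       -1.22416204e+00, -2.88107809e-01]), 'qd': array([-0.0001983 , -0.0004977 ,  0.00150563,  0.00085879, -0.00066338,
        0.00074333]), 'joint_efforts': array([-1.10089695e-03, -5.84166169e+01,  2.93748701e+01,  7.01551706e+00,
        1.00924724e-02, -5.90276227e-05]), 'eef_pos': array([0.1523731 , 0.65715841, 0.24474025]), 'ee_rot': array([ 3.14009281e+00, -1.49771500e-04, -2.27910528e-01]), 'force': array([-0.09765538, -0.97913051,  0.22446385]), 'moment': array([-0.03699653,  0.05556182, -0.03280218]), 'gripper_force': 0.0, 'width': 0.08768070220407971} 0.019
top [ 0.28656842 -0.02794627  1.92184391]
top stack_rim 0.67 [305. 208.] [0.517 0.014 0.14 ]
top lid_knob 0.7 [202. 226.] [0.454 0.418 0.035]
top lid_knob 0.29 [303. 203.] [0.552 0.024 0.035]
top lid 0.85 [203. 225.] [0.459 0.423 0.   ]
top shaker 0.97 [305. 214.] [0.514 0.016 0.   ]
top clamp_arm 0.65 [326. 161.] [ 0.683 -0.061  0.206]
top clamp_arm 0.56 [346. 203.] [ 0.532 -0.136  0.206]
top knob_axis 0.91 [324. 163.] [ 0.67  -0.053  0.228]
top tin 0.8 [383. 194.] [ 0.599 -0.301  0.   ]
top tape 0.66 [396. 224.] [ 0.479 -0.351  0.   ]
top brush 0.53 [431. 223.] [ 0.483 -0.495  0.   ]
top brush 0.43 [327. 164.] [ 0.719 -0.069  0.   ]
scene [-0.39015849 -0.77727443  0.72397085]
scene lid_knob 0.69 [206. 200.] [0.446 0.427 0.035]
scene lid 0.94 [206. 205.] [0.462 0.452 0.   ]
scene shaker 0.75 [296. 237.] [0.508 0.014 0.   ]
scene clamp_arm 0.77 [335. 190.] [ 0.545 -0.116  0.206]
scene knob_axis 0.66 [343. 166.] [ 0.683 -0.05   0.228]
scene tin 0.91 [390. 255.] [ 0.618 -0.295  0.   ]
scene tin 0.21 [342. 168.] [1.146 0.272 0.   ]
scene tape 0.75 [381. 287.] [ 0.456 -0.355  0.   ]
scene tape 0.34 [298. 241.] [ 0.494 -0.007  0.   ]
scene brush 0.81 [430. 305.] [ 0.475 -0.497  0.   ]
```

View pics/t0.png

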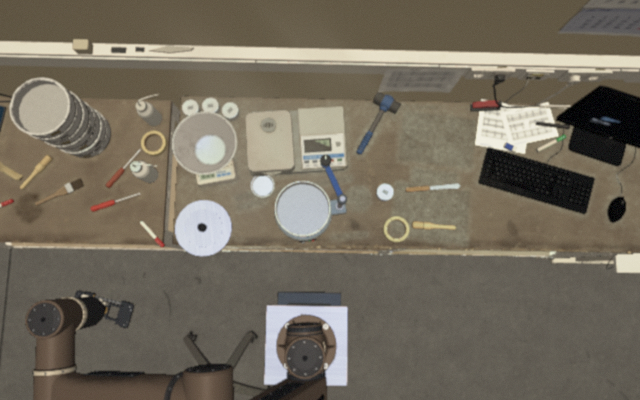

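View pics/s0.png

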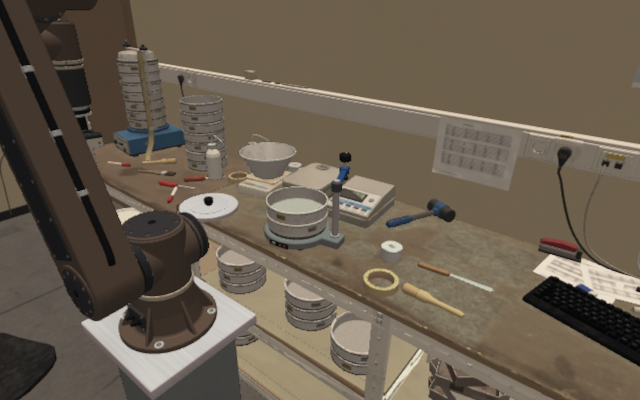

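The top view shows the lid at about (203,227), its black knob at (202,227), the stack at (303,210), and the column at (342,203). The clamp screw is swung away at (325,161). In the scene view the lid is at (208,206) and the stack at (296,210). Next I'll fit circles to refine the lid and rim.

```bash
cat >> h.py <<'E'
def circ(cam,im,x,y,z,R,w=.02,amin=0,amax=2*np.pi):
    from scipy.optimize import least_squares
    g=cv2.cvtColor(im,cv2.COLOR_RGB2GRAY).astype(np.float32)
    A=np.linspace(amin,amax,120,endpoint=False);rr=np.arange(R-w,R+w,.0005);P=[]
    for a in A:
        uv=np.float32([w2uv(cam,[x+r*np.cos(a),y+r*np.sin(a),z]) for r in rr])
        v=cv2.remap(g,uv[:,:1],uv[:,1:],cv2.INTER_LINEAR).ravel()
        d=np.abs(v[8:]-v[:-8]);i=d.argmax()
        if d[i]>15:P.append([x+rr[i+4]*np.cos(a),y+rr[i+4]*np.sin(a)])
    P=np.array(P)
    f=least_squares(lambda p:np.hypot(P[:,0]-p[0],P[:,1]-p[1])-p[2],[x,y,R],loss="soft_l1",f_scale=.001)
    return f.x.round(4),len(P),np.median(np.abs(f.fun)).round(4)
def blob(im,cam,x,y,z,R,thr):  # centroid of dark pixels
    u=w2uv(cam,[x,y,z]);g=cv2.cvtColor(im,cv2.COLOR_RGB2GRAY);k=int(R)
    c=np.round(u).astype(int);s=g[c[1]-k:c[1]+k+1,c[0]-k:c[0]+k+1].astype(float)
    w=np.clip(thr-s,0,None);Y,X=np.mgrid[-k:k+1,-k:k+1]
    return uv2w(cam,[c[0]+(w*X).sum()/w.sum(),c[1]+(w*Y).sum()/w.sum()],z).round(4)
E
python3 - <<'E'
from h import *
for cam,n in(("top","t0"),("scene","s0")):
    im=cv2.imread(f"pics/{n}.png")[:,:,::-1].copy()
    print(cam,"lid",circ(cam,im,.456,.42,.016,.112),"knob",blob(im,cam,.456,.42,.044 if cam=="top" else .035,9,120))
    print("rim",circ(cam,im,.515,.014,.14,.103,.012))
    print("base",circ(cam,im,.515,.014,.0,.115,.012))
E
python3 -c "
import cv2;a=cv2.imread('pics/t0.png')[140:250,160:360];cv2.imwrite('pics/c0.png',cv2.resize(a,None,fx=4,fy=4,interpolation=2))"
```

```text
Traceback (most recent call last):
  File "h.py", line 17, in circ
    uv=np.float32([w2uv(cam,[x+r*np.cos(a),y+r*np.sin(a),z]) for r in rr])
                   ~~~~^^^^^^^^^^^^^^^^^^^^^^^^^^^^^^^^^^^^^
  File "h.py", line 8, in w2uv
    c=calibration(cam);T=np.array(c["extrinsics"]);q=T[:3,:3]@np.array(p)+T[:3,3]
ValueError: time passes only in moves, steps and waits
```

View pics/c0.png

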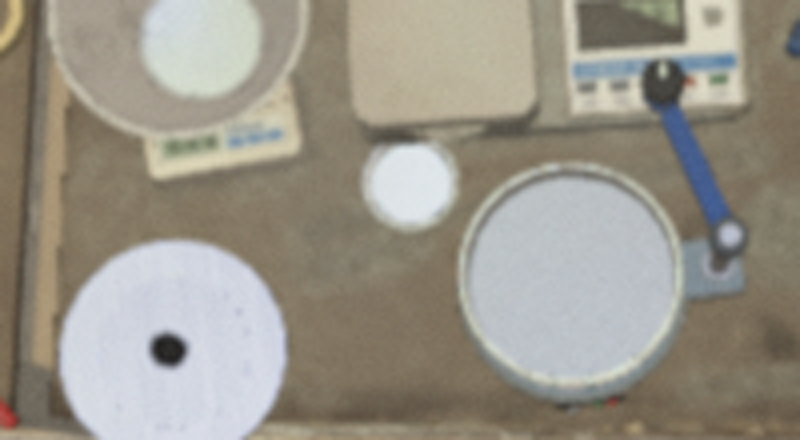

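The crop shows the lid's knob at (202,227), the rim centre at about (303,209), the column top at (342.5,198.7), and the clamp knob's white line at (326,160). The calibration call has to be cached.

```bash
sed -i 's/^from station import \*/from station import *\nimport station,functools\ncalibration=functools.lru_cache(None)(station.calibration)/' h.py
python3 - <<'E'
from h import *
for cam,n in(("top","t0"),("scene","s0")):
    im=cv2.imread(f"pics/{n}.png")[:,:,::-1].copy()
    print(cam,"lid",circ(cam,im,.456,.42,.016,.112),"knob",blob(im,cam,.456,.42,.044 if cam=="top" else .035,9,120))
    print("rim",circ(cam,im,.515,.014,.14,.103,.012))
    print("base",circ(cam,im,.515,.014,.0,.115,.012))
print("column top",uv2w("top",[342.5,198.7],.24),"knob",uv2w("top",[325.5,160.5],.27))
E
```

```text
top lid (array([0.4486, 0.4193, 0.1119]), 120, np.float64(0.0007)) knob [0.448  0.4169 0.044 ]
rim (array([0.5147, 0.0209, 0.1026]), 120, np.float64(0.0016))
base (array([0.5222, 0.0197, 0.1133]), 95, np.float64(0.0024))
scene lid (array([0.4534, 0.4196, 0.1116]), 120, np.float64(0.0013)) knob [0.4537 0.4213 0.035 ]
rim (array([0.5176, 0.0186, 0.1028]), 105, np.float64(0.0014))
base (array([0.523 , 0.013 , 0.1143]), 37, np.float64(0.0026))
column top [ 0.54095098 -0.12173139  0.24      ] knob [ 0.67098001 -0.05871174  0.27      ]
```

```bash
R='{"delta_pos":[0.95,-0.79,-0.33],"dr":[0,0,0]}'; python3 -m handwheel '[{"delta_pos":[0.98,-0.79,-0.33],"dr":[0,0,0]},{"delta_pos":[0.98,-0.79,-0.33],"dr":[0,0,0]},{"delta_pos":[0.98,-0.79,-0.33],"dr":[0,0,0]},{"delta_pos":[0.98,-0.79,-0.33],"dr":[0,0,0]},{"delta_pos":[0.98,-0.79,-0.33],"dr":[0,0,0]},{"delta_pos":[0.98,-0.79,-0.33],"dr":[0,0,0]},{"delta_pos":[0.98,-0.79,-0.33],"dr":[0,0,0]},{"delta_pos":[0.98,-0.79,-0.33],"dr":[0,0,0]},{"delta_pos":[0.98,-0.79,-0.33],"dr":[0,0,0]},{"delta_pos":[0.98,-0.79,-0.33],"dr":[0,0,0]}]' -1; python3 -c "
from h import *
print(get_state()['q'].round(3),get_state()['force'])"
```

```text
t: 2.0
eef_pos: [0.4476, 0.4196, 0.1464]
ee_rot: [-3.141, -0.0, -0.228]
force: [1.4, 0.3, -0.7]
width: 0.0877
gripper_force: 0.0
[ 1.071  0.338 -0.26   0.    -0.972  0.272] [ 1.4416532   0.26586697 -0.6539508 ]
```

```bash
python3 -m handwheel '[{"delta_pos":[0.06,0,-0.8],"dr":[0,0,0]},{"delta_pos":[0.06,0,-0.8],"dr":[0,0,0]},{"delta_pos":[0,0,-0.8],"dr":[0,0,0]},{"delta_pos":[0,0,-0.6],"dr":[0,0,0]},{"delta_pos":[0,0,-0.4],"dr":[0,0,0]},{"delta_pos":[0,0,-0.1],"dr":[0,0,0]},{"delta_pos":[0,0,0],"dr":[0,0,0]}]'; python3 -c "
from h import *
a=save('scene','s1');cv2.imwrite('pics/c1.png',cv2.resize(a[140:260,150:300,::-1],None,fx=4,fy=4))"
```

```text
t: 2.7
eef_pos: [0.4501, 0.4207, 0.0416]
ee_rot: [3.141, -0.0, -0.227]
force: [-0.7, -0.2, 0.5]
width: 0.088
gripper_force: 0.0
```

View pics/c1.png

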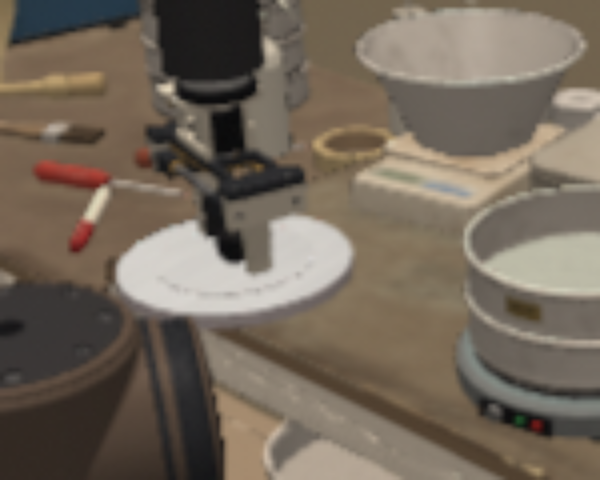

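The fingers straddle the lid's knob at about (210,200) in full-frame pixels, with no contact. Closing now.

```bash
python3 -m handwheel '[{"delta_pos":[0,0,0],"dr":[0,0,0]},{"delta_pos":[0,0,0],"dr":[0,0,0]},{"delta_pos":[0,0,0],"dr":[0,0,0]},{"delta_pos":[0,0,0],"dr":[0,0,0]},{"delta_pos":[0,0,0],"dr":[0,0,0]},{"delta_pos":[0,0,0],"dr":[0,0,0]},{"delta_pos":[0,0,0],"dr":[0,0,0]},{"delta_pos":[0,0,0],"dr":[0,0,0]}]' 1 30
```

```text
t: 3.55
eef_pos: [0.4499, 0.4201, 0.0415]
ee_rot: [3.141, 0.0, -0.228]
force: [-0.2, -0.7, 0.9]
width: 0.0329
gripper_force: 30.0
```

```bash
python3 -m handwheel '[{"delta_pos":[0,0,0.2],"dr":[0,0,0]},{"delta_pos":[0,0,0.5],"dr":[0,0,0]},{"delta_pos":[0,0,0.9],"dr":[0,0,0]},{"delta_pos":[0,0,0.9],"dr":[0,0,0]},{"delta_pos":[0,0,0.9],"dr":[0,0,0]},{"delta_pos":[0,0,0.9],"dr":[0,0,0]},{"delta_pos":[0,0,0.9],"dr":[0,0,0]},{"delta_pos":[0,0,0.2],"dr":[0,0,0]},{"delta_pos":[0,0,0],"dr":[0,0,0]}]'; python3 - <<'E'
from h import *
s=get_state();p=s['eef_pos'];print(p,s['force'],s['moment'])
for cam in("top","scene"):
    im=save(cam,"g"+cam)
    print(circ(cam,im,p[0],p[1],p[2]-.0405+.016,.112,.015))
E
```

```text
t: 4.45
eef_pos: [0.4501, 0.4209, 0.2044]
ee_rot: [-3.139, -0.0, -0.228]
force: [-0.7, 0.1, -2.2]
width: 0.033
gripper_force: 30.0
[0.45014674 0.42089217 0.20442114] [-0.69463272  0.14010869 -2.21765128] [ 0.02715338 -0.01256002 -0.02285681]
(array([0.4489, 0.4207, 0.1114]), 113, np.float64(0.0009))
(array([0.4489, 0.4159, 0.1115]), 106, np.float64(0.0012))
```

```bash
python3 -m handwheel '[{"delta_pos":[0.1,-0.4,0.1],"dr":[0,0,0]},{"delta_pos":[0.16,-0.8,0.1],"dr":[0,0,0]},{"delta_pos":[0.16,-1,0],"dr":[0,0,0]},{"delta_pos":[0.16,-1,0],"dr":[0,0,0]},{"delta_pos":[0.16,-1,0],"dr":[0,0,0]},{"delta_pos":[0.16,-1,0],"dr":[0,0,0]},{"delta_pos":[0.16,-1,0],"dr":[0,0,0]},{"delta_pos":[0.16,-1,0],"dr":[0,0,0]},{"delta_pos":[0.16,-1,0],"dr":[0,0,0]},{"delta_pos":[0.16,-1,0],"dr":[0,0,0]}]'; python3 -m handwheel '[{"delta_pos":[0.16,-1,0],"dr":[0,0,0]},{"delta_pos":[0.16,-1,0],"dr":[0,0,0]},{"delta_pos":[0.16,-1,0],"dr":[0,0,0]},{"delta_pos":[0.16,-0.7,0],"dr":[0,0,0]},{"delta_pos":[0.1,-0.4,0],"dr":[0,0,0]},{"delta_pos":[0,0,0],"dr":[0,0,0]},{"delta_pos":[0,0,0],"dr":[0,0,0]}]'; python3 - <<'E'
from h import *
s=get_state();p=s['eef_pos'];print(s['q'].round(3),p)
for cam in("top","scene"):
    im=save(cam,"h"+cam)
    print(circ(cam,im,p[0],p[1],p[2]-.0405+.016,.112,.012))
cv2.imwrite('pics/c2.png',cv2.resize(im[130:260,220:380,::-1],None,fx=4,fy=4))
E
```

```text
t: 5.55
eef_pos: [0.4956, 0.1418, 0.2091]
ee_rot: [3.141, 0.001, -0.228]
force: [0.7, -0.7, -2.2]
width: 0.0329
gripper_force: 30.0
t: 6.25
eef_pos: [0.5181, 0.0211, 0.2092]
ee_rot: [3.141, 0.001, -0.229]
force: [-0.4, 0.8, -2.8]
width: 0.0332
gripper_force: 30.0
[ 0.419  0.13  -0.382 -0.    -1.06   0.923] [0.51805574 0.02110178 0.20924997]
(array([0.5171, 0.022 , 0.112 ]), 77, np.float64(0.0007))
(array([0.5198, 0.021 , 0.1119]), 99, np.float64(0.001))
```

View pics/c2.png

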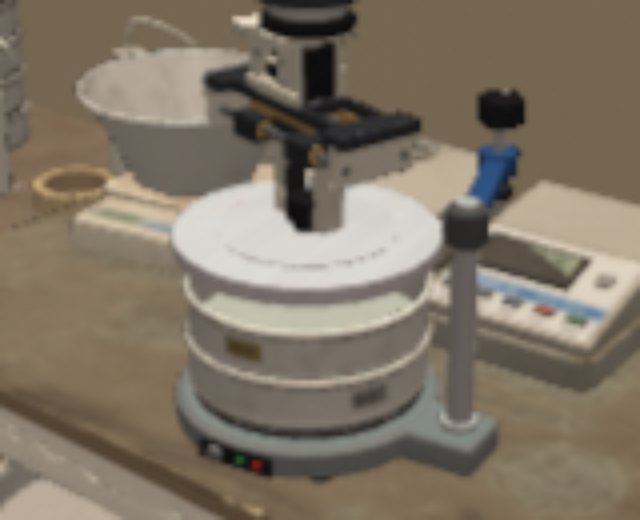

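The lid is held flat above the stack at crop centre (310,240). Both cameras agree that it needs to shift about (-2.3, -1.7) mm. Now lowering.

```bash
python3 -m handwheel '[{"delta_pos":[-0.077,-0.057,-0.1],"dr":[0,0,0]},{"delta_pos":[0,0,-0.25],"dr":[0,0,0]},{"delta_pos":[0,0,-0.25],"dr":[0,0,0]},{"delta_pos":[0,0,-0.2],"dr":[0,0,0]},{"delta_pos":[0,0,-0.1],"dr":[0,0,0]},{"delta_pos":[0,0,-0.1],"dr":[0,0,0]},{"delta_pos":[0,0,-0.1],"dr":[0,0,0]},{"delta_pos":[0,0,-0.05],"dr":[0,0,0]},{"delta_pos":[0,0,0],"dr":[0,0,0]}]'
```

```text
t: 7.25
eef_pos: [0.5161, 0.0198, 0.1749]
ee_rot: [3.141, 0.0, -0.228]
force: [0.6, 0.7, -2.5]
width: 0.0331
gripper_force: 30.0
```

```bash
python3 -m handwheel '[{"delta_pos":[0,0,-0.06],"dr":[0,0,0]},{"delta_pos":[0,0,-0.05],"dr":[0,0,0]},{"delta_pos":[0,0,-0.03],"dr":[0,0,0]},{"delta_pos":[0,0,-0.02],"dr":[0,0,0]},{"delta_pos":[0,0,0],"dr":[0,0,0]},{"delta_pos":[0,0,0],"dr":[0,0,0]}]'
```

```text
t: 7.85
eef_pos: [0.5162, 0.0198, 0.1703]
ee_rot: [-3.142, -0.0, -0.228]
force: [-0.7, -0.6, -2.0]
width: 0.0333
gripper_force: 30.0
```

```bash
python3 -m handwheel '[{"delta_pos":[0,0,-0.02],"dr":[0,0,0]},{"delta_pos":[0,0,-0.02],"dr":[0,0,0]},{"delta_pos":[0,0,0],"dr":[0,0,0]}]'
```

```text
t: 8.15
eef_pos: [0.5163, 0.0199, 0.1694]
ee_rot: [-3.141, -0.0, -0.228]
force: [-0.1, 0.8, 0.3]
width: 0.0326
gripper_force: 30.0
```

The force reading went from -2.5 N to about 0, so the lid is resting on the rim. Releasing and lifting.

```bash
python3 -m handwheel '[{"delta_pos":[0,0,0],"dr":[0,0,0]},{"delta_pos":[0,0,0],"dr":[0,0,0]},{"delta_pos":[0,0,0],"dr":[0,0,0]},{"delta_pos":[0,0,0.3],"dr":[0,0,0]},{"delta_pos":[0,0,0.9],"dr":[0,0,0]},{"delta_pos":[0,0,0.9],"dr":[0,0,0]},{"delta_pos":[0,0,0.9],"dr":[0,0,0]},{"delta_pos":[0,0,0.9],"dr":[0,0,0]},{"delta_pos":[0,0,0.9],"dr":[0,0,0]},{"delta_pos":[0,0,0.2],"dr":[0,0,0]}]' -1; python3 -m handwheel '[{"delta_pos":[0.4,-0.2,0],"dr":[0,0,4]},{"delta_pos":[0.7,-0.4,0],"dr":[0,0,6]},{"delta_pos":[0.7,-0.4,0],"dr":[0,0,6]},{"delta_pos":[0.7,-0.4,0],"dr":[0,0,6]},{"delta_pos":[0.7,-0.4,0],"dr":[0,0,6]},{"delta_pos":[0.7,-0.3,0],"dr":[0,0,6]},{"delta_pos":[0.7,-0.2,0],"dr":[0,0,4]},{"delta_pos":[0.6,-0.2,0],"dr":[0,0,0]},{"delta_pos":[0,0,0],"dr":[0,0,0]}]'; python3 - <<'E'
from h import *
s=get_state();p=s['eef_pos'];print(s['q'].round(3),p)
for cam in("top","scene"):
    im=save(cam,"k"+cam)
    print(cam,circ(cam,im,.516,.020,.144,.112,.012))
    for r in mark_of(cam,"knob_axis")[:1]:print(r["conf"],uv2w(cam,r["location"],.228))
cv2.imwrite('pics/c3.png',cv2.resize(im[110:260,230:400,::-1],None,fx=4,fy=4))
E
```

```text
t: 9.15
eef_pos: [0.5174, 0.0199, 0.3233]
ee_rot: [-3.139, -0.005, -0.227]
force: [-1.0, -0.7, 0.0]
width: 0.0872
gripper_force: 0.0
t: 10.05
eef_pos: [0.6734, -0.0559, 0.3175]
ee_rot: [-3.141, 0.002, 0.434]
force: [-0.4, 0.2, -0.8]
width: 0.0876
gripper_force: 0.0
[ 0.205  0.329  0.13   0.    -1.374  1.8  ] [ 0.67340919 -0.05593162  0.31753354]
top (array([0.5151, 0.0203, 0.1119]), 85, np.float64(0.0007))
0.51 [ 0.67956097 -0.05518778  0.228     ]
scene (array([0.5196, 0.0206, 0.1122]), 107, np.float64(0.001))
0.68 [ 0.67497462 -0.05880943  0.228     ]
```

View pics/c3.png

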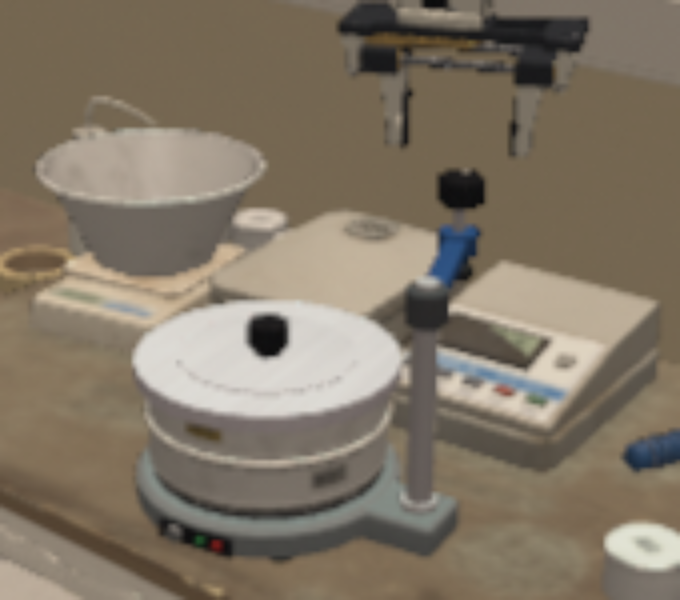

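The lid sits flat on the stack. The open fingers are centred over the clamp knob, at crop (460,190). Lower, then close partway to cage it.

```bash
python3 -m handwheel '[{"delta_pos":[0.05,0,-0.5],"dr":[0,0,0]},{"delta_pos":[0,0,-0.6],"dr":[0,0,0]},{"delta_pos":[0,0,-0.4],"dr":[0,0,0]},{"delta_pos":[0,0,-0.15],"dr":[0,0,0]},{"delta_pos":[0,0,0],"dr":[0,0,0]}]'; python3 -m handwheel '[{"delta_pos":[0,0,0],"dr":[0,0,0]},{"delta_pos":[0,0,0],"dr":[0,0,0]},{"delta_pos":[0,0,0],"dr":[0,0,0]},{"delta_pos":[0,0,0],"dr":[0,0,0]}]' -0.2 10
python3 - <<'E'
import numpy as np
C=np.array([.541,-.123]);S=np.array([.516,.020]);K=np.array([.675,-.0565])
r=np.hypot(*(K-C));a0=np.arctan2(*(K-C)[::-1]);a1=np.arctan2(*(S-C)[::-1]);print(r,np.hypot(*(S-C)),a0,a1)
# arc, last target overshoots 5mm tangentially (cage play)
a=np.linspace(a0,a1,16);P=C+.145*np.c_[np.cos(a),np.sin(a)];P[0]=K
print((np.diff(P,axis=0)/.03).round(2).tolist())
E
```

```text
t: 10.75
eef_pos: [0.6733, -0.0551, 0.2689]
ee_rot: [-3.141, 0.001, 0.436]
force: [0.6, 0.7, 0.8]
width: 0.0879
gripper_force: 0.0
t: 11.15
eef_pos: [0.6738, -0.0551, 0.27]
ee_rot: [3.141, -0.001, 0.435]
force: [0.3, 0.0, 0.4]
width: 0.0609
gripper_force: 0.0
0.1495936161739531 0.14516886718577093 0.4606580812850924 1.7438723579647497
[[-0.34, 0.29], [-0.23, 0.34], [-0.26, 0.32], [-0.28, 0.3], [-0.31, 0.27], [-0.33, 0.25], [-0.35, 0.22], [-0.37, 0.19], [-0.38, 0.15], [-0.4, 0.12], [-0.4, 0.09], [-0.41, 0.05], [-0.41, 0.02], [-0.41, -0.02], [-0.41, -0.05]]
```

```bash
python3 -m handwheel '[{"delta_pos":[-0.3,0.27,0],"dr":[0,0,4.5]},{"delta_pos":[-0.23,0.34,0],"dr":[0,0,4.5]},{"delta_pos":[-0.26,0.32,0],"dr":[0,0,4.5]},{"delta_pos":[-0.28,0.3,0],"dr":[0,0,4.5]},{"delta_pos":[-0.31,0.27,0],"dr":[0,0,4.5]},{"delta_pos":[-0.33,0.25,0],"dr":[0,0,4.5]},{"delta_pos":[-0.35,0.22,0],"dr":[0,0,4.5]},{"delta_pos":[-0.37,0.19,0],"dr":[0,0,4.5]},{"delta_pos":[-0.38,0.15,0],"dr":[0,0,4.5]},{"delta_pos":[-0.4,0.12,0],"dr":[0,0,4.5]}]'; python3 -m handwheel '[{"delta_pos":[-0.4,0.09,0],"dr":[0,0,4.5]},{"delta_pos":[-0.41,0.05,0],"dr":[0,0,4.5]},{"delta_pos":[-0.41,0.02,0],"dr":[0,0,4.5]},{"delta_pos":[-0.41,-0.02,0],"dr":[0,0,4]},{"delta_pos":[-0.3,-0.05,0],"dr":[0,0,4]},{"delta_pos":[0,0,0],"dr":[0,0,0]}]'; python3 -c "
from h import *
print(get_state()['q'].round(3),get_state()['eef_pos'])"
```

```text
t: 12.15
eef_pos: [0.5787, 0.0186, 0.2703]
ee_rot: [3.138, -0.002, 1.225]
force: [6.0, 1.8, -1.1]
width: 0.0525
gripper_force: 2.3
t: 12.75
eef_pos: [0.5194, 0.0208, 0.2705]
ee_rot: [3.139, -0.001, 1.598]
force: [-0.2, -0.6, 0.4]
width: 0.0526
gripper_force: 0.0
[ 0.418  0.084 -0.289 -0.    -1.196  2.751] [0.51944253 0.0207993  0.27053744]
```

```bash
python3 -m handwheel '[{"delta_pos":[-0.08,-0.01,0],"dr":[0,0,0]},{"delta_pos":[-0.08,-0.01,0],"dr":[0,0,0]},{"delta_pos":[-0.08,-0.01,0],"dr":[0,0,0]}]';python3 -m handwheel '[{"delta_pos":[-0.04,-0.01,0],"dr":[0,0,0]},{"delta_pos":[-0.04,0,0],"dr":[0,0,0]}]'
```

```text
t: 13.05
eef_pos: [0.5132, 0.0198, 0.27]
ee_rot: [3.14, -0.0, 1.595]
force: [4.2, 2.9, 0.7]
width: 0.0525
gripper_force: 2.1
t: 13.25
eef_pos: [0.5112, 0.0195, 0.2701]
ee_rot: [3.139, -0.001, 1.596]
force: [10.6, 2.4, -0.5]
width: 0.0526
gripper_force: 5.3
```

```bash
python3 -m handwheel '[{"delta_pos":[-0.04,0,0],"dr":[0,0,0]}]';python3 -m handwheel '[{"delta_pos":[-0.03,0,0],"dr":[0,0,0]},{"delta_pos":[0,0,0],"dr":[0,0,0]}]'
```

```text
t: 13.35
eef_pos: [0.5108, 0.0196, 0.2702]
ee_rot: [3.137, -0.001, 1.596]
force: [14.4, 0.7, -3.2]
width: 0.0527
gripper_force: 7.1
t: 13.55
eef_pos: [0.5107, 0.0197, 0.2702]
ee_rot: [3.136, -0.001, 1.596]
force: [16.0, 0.9, -4.0]
width: 0.0527
gripper_force: 7.7
```

The arm is on its stop: force rises with no motion. Centre on the knob, drop 4 mm, and grip.

```bash
cat > m.py <<'E'
from station import *
s=get_state();print("M",s['moment'].round(3),"q6",s['q'][5].round(3),"tau6",s['joint_efforts'][5].round(3),"F",s['force'].round(1),"z",s['eef_pos'].round(4),"yaw",s['ee_rot'][2].round(3),"w",s['width'].round(4))
E
python3 -m handwheel '[{"delta_pos":[0.13,0,-0.07],"dr":[0,0,0]},{"delta_pos":[0.12,0,-0.07],"dr":[0,0,0]},{"delta_pos":[0,0,0],"dr":[0,0,0]}]'; python3 -m handwheel '[{"delta_pos":[0,0,0],"dr":[0,0,0]},{"delta_pos":[0,0,0],"dr":[0,0,0]},{"delta_pos":[0,0,0],"dr":[0,0,0]},{"delta_pos":[0,0,0],"dr":[0,0,0]},{"delta_pos":[0,0,0],"dr":[0,0,0]}]' 1 40; python3 m.py
```

```text
t: 13.85
eef_pos: [0.5142, 0.0187, 0.2641]
ee_rot: [-3.138, 0.001, 1.595]
force: [-0.4, 0.5, 0.5]
width: 0.0525
gripper_force: 0.0
t: 14.35
eef_pos: [0.5173, 0.0192, 0.2653]
ee_rot: [3.138, 0.0, 1.596]
force: [12.9, -2.6, -8.6]
width: 0.0387
gripper_force: 40.0Traceback (most recent call last):
  File "m.py", line 2, in <module>
    s=get_state();print("M",s['moment'].round(3),"q6",s['q'][5].round(3),"tau6",s['joint_efforts'][5].round(3),"F",s['force'].round(1),"z",s['eef_pos'].round(4),"yaw",s['ee_rot'][2].round(3),"w",s['width'].round(4))
                                                                                                                                                                                                   ^^^^^^^^^^^^^^^^
AttributeError: 'float' object has no attribute 'round'
```

```bash
cat > m.py <<'E'
from station import *
s=get_state();print("M",s['moment'].round(3),"q6 %.3f tau6 %.3f yaw %.3f w %.4f"%(s['q'][5],s['joint_efforts'][5],s['ee_rot'][2],s['width']),"F",s['force'].round(1),"p",s['eef_pos'].round(4))
E
python3 -m handwheel '[{"delta_pos":[0.08,0,0],"dr":[0,0,0]},{"delta_pos":[0,0,0],"dr":[0,0,0]}]'>/dev/null; python3 m.py
python3 -m handwheel '[{"delta_pos":[0,0,-0.0116],"dr":[0,0,-4]},{"delta_pos":[0,0,-0.0116],"dr":[0,0,-4]}]'>/dev/null; python3 m.py
python3 -m handwheel '[{"delta_pos":[0,0,-0.0116],"dr":[0,0,-4]}]'>/dev/null; python3 m.py
python3 -m handwheel '[{"delta_pos":[0,0,-0.0116],"dr":[0,0,-4]}]'>/dev/null; python3 m.py
python3 -m handwheel '[{"delta_pos":[0,0,-0.0116],"dr":[0,0,-4]}]'>/dev/null; python3 m.py
python3 -m handwheel '[{"delta_pos":[0,0,-0.0116],"dr":[0,0,-4]}]'>/dev/null; python3 m.py
python3 -m handwheel '[{"delta_pos":[0,0,-0.0116],"dr":[0,0,-4]}]'>/dev/null; python3 m.py
```

```text
M [-0.588 -1.251 -0.061] q6 2.750 tau6 0.116 yaw 1.596 w 0.0390 F [ 4.4 -1.  -2.4] p [0.5178 0.0191 0.2652]
M [-0.128 -0.36   0.242] q6 2.608 tau6 1.021 yaw 1.454 w 0.0387 F [ 3.1 -0.5 -1.5] p [0.5173 0.0191 0.2645]
M [ 0.039 -0.021  0.177] q6 2.538 tau6 0.940 yaw 1.384 w 0.0393 F [ 1.6  0.5 -1.4] p [0.5171 0.0192 0.2641]
M [0.322 0.321 0.229] q6 2.469 tau6 0.935 yaw 1.314 w 0.0389 F [ 0.6 -0.  -0.1] p [0.5169 0.0192 0.2638]
M [0.629 0.715 0.226] q6 2.399 tau6 0.933 yaw 1.244 w 0.0390 F [-0.2  1.6 -0.2] p [0.5167 0.0193 0.2634]
M [0.921 1.118 0.162] q6 2.329 tau6 0.932 yaw 1.175 w 0.0388 F [-1.2  2.3  0.5] p [0.5165 0.0195 0.263 ]
M [1.352 1.451 0.161] q6 2.259 tau6 0.930 yaw 1.105 w 0.0388 F [-1.9  3.1  1.7] p [0.5164 0.0196 0.2626]
```

tau6 is clean and flat at 0.93, so it works as the contact detector. Continue at the same pace.

```bash
sed -i 's/"M",s/"M",s/' m.py
python3 -m handwheel '[{"delta_pos":[0,0,-0.0116],"dr":[0,0,-4]}]'>/dev/null; python3 m.py
python3 -m handwheel '[{"delta_pos":[0,0,-0.0116],"dr":[0,0,-4]}]'>/dev/null; python3 m.py
python3 -m handwheel '[{"delta_pos":[0,0,-0.0116],"dr":[0,0,-4]}]'>/dev/null; python3 m.py
python3 -m handwheel '[{"delta_pos":[0,0,-0.0116],"dr":[0,0,-4]}]'>/dev/null; python3 m.py
python3 -m handwheel '[{"delta_pos":[0,0,-0.0116],"dr":[0,0,-4]}]'>/dev/null; python3 m.py
python3 -m handwheel '[{"delta_pos":[0,0,-0.0116],"dr":[0,0,-4]}]'>/dev/null; python3 m.py
python3 -m handwheel '[{"delta_pos":[0,0,-0.0116],"dr":[0,0,-4]}]'>/dev/null; python3 m.py
python3 -m handwheel '[{"delta_pos":[0,0,-0.0116],"dr":[0,0,-4]}]'>/dev/null; python3 m.py
```

```text
M [1.636 1.781 0.21 ] q6 2.189 tau6 0.927 yaw 1.035 w 0.0389 F [-3.7  2.4  2. ] p [0.5162 0.0197 0.2623]
M [2.008 1.852 0.296] q6 2.119 tau6 0.925 yaw 0.965 w 0.0389 F [-3.8  3.7  2.5] p [0.5161 0.0198 0.2619]
M [2.264 1.871 0.253] q6 2.050 tau6 0.923 yaw 0.895 w 0.0386 F [-3.7  4.2  2.5] p [0.5161 0.02   0.2616]
M [2.688 1.878 0.201] q6 1.980 tau6 0.919 yaw 0.826 w 0.0385 F [-3.5  6.5  2.5] p [0.5162 0.0202 0.2613]
M [3.077 1.939 0.219] q6 1.910 tau6 0.917 yaw 0.756 w 0.0388 F [-3.6  6.9  2.6] p [0.5162 0.0204 0.2609]
M [3.445 1.959 0.282] q6 1.840 tau6 0.914 yaw 0.686 w 0.0390 F [-4.4  7.3  1.5] p [0.5163 0.0206 0.2606]
M [3.866 1.997 0.246] q6 1.770 tau6 0.910 yaw 0.616 w 0.0385 F [-4.3  8.   1.9] p [0.5163 0.0209 0.2602]
M [4.013 1.864 0.293] q6 1.701 tau6 0.907 yaw 0.546 w 0.0389 F [-3.3 10.5  2.8] p [0.5164 0.0211 0.2599]
```

```bash
python3 -m handwheel '[{"delta_pos":[-0.02,0.07,0],"dr":[0,0,0]},{"delta_pos":[0,0,0],"dr":[0,0,0]}]'>/dev/null; python3 m.py
python3 -m handwheel '[{"delta_pos":[0,0,-0.0116],"dr":[0,0,-4]},{"delta_pos":[0,0,-0.0116],"dr":[0,0,-4]}]'>/dev/null; python3 m.py
python3 -m handwheel '[{"delta_pos":[0,0,-0.0116],"dr":[0,0,-4]}]'>/dev/null; python3 m.py
python3 -m handwheel '[{"delta_pos":[0,0,-0.0116],"dr":[0,0,-4]}]'>/dev/null; python3 m.py
python3 -m handwheel '[{"delta_pos":[0,0,-0.0116],"dr":[0,0,-4]}]'>/dev/null; python3 m.py
python3 -m handwheel '[{"delta_pos":[0,0,-0.0116],"dr":[0,0,-4]}]'>/dev/null; python3 m.py
python3 -m handwheel '[{"delta_pos":[0,0,-0.0116],"dr":[0,0,-4]}]'>/dev/null; python3 m.py
```

```text
M [ 0.952  0.792 -0.1  ] q6 1.699 tau6 -0.053 yaw 0.550 w 0.0391 F [-1.1  0.5 -0.1] p [0.5164 0.0215 0.26  ]
M [2.253 1.468 0.248] q6 1.558 tau6 1.006 yaw 0.408 w 0.0390 F [-3.4  4.1  1. ] p [0.5163 0.0219 0.2593]
M [2.706 1.52  0.232] q6 1.488 tau6 0.925 yaw 0.338 w 0.0389 F [-4.   5.4  1.1] p [0.5163 0.0221 0.259 ]
M [3.047 1.504 0.196] q6 1.418 tau6 0.917 yaw 0.268 w 0.0385 F [-4.   6.9  2. ] p [0.5163 0.0223 0.2586]
M [3.452 1.603 0.214] q6 1.348 tau6 0.915 yaw 0.198 w 0.0387 F [-3.4  7.   2.2] p [0.5164 0.0225 0.2582]
M [3.788 1.578 0.254] q6 1.278 tau6 0.912 yaw 0.128 w 0.0387 F [-3.8  8.2  1. ] p [0.5164 0.0227 0.2579]
M [4.137 1.569 0.186] q6 1.209 tau6 0.910 yaw 0.059 w 0.0387 F [-4.1  9.1  0.8] p [0.5165 0.023  0.2576]
```

```bash
python3 -m handwheel '[{"delta_pos":[-0.03,0.08,0],"dr":[0,0,0]},{"delta_pos":[0,0,0],"dr":[0,0,0]}]'>/dev/null; python3 m.py
python3 -m handwheel '[{"delta_pos":[0,0,-0.0116],"dr":[0,0,-4]},{"delta_pos":[0,0,-0.0116],"dr":[0,0,-4]}]'>/dev/null; python3 m.py
python3 -m handwheel '[{"delta_pos":[0,0,-0.0116],"dr":[0,0,-4]}]'>/dev/null; python3 m.py
python3 -m handwheel '[{"delta_pos":[0,0,-0.0116],"dr":[0,0,-4]}]'>/dev/null; python3 m.py
python3 -m handwheel '[{"delta_pos":[0,0,-0.0116],"dr":[0,0,-4]}]'>/dev/null; python3 m.py
python3 -m handwheel '[{"delta_pos":[0,0,-0.0116],"dr":[0,0,-4]}]'>/dev/null; python3 m.py
python3 -m handwheel '[{"delta_pos":[0,0,-0.0116],"dr":[0,0,-4]}]'>/dev/null; python3 m.py
python3 - <<'E'
from h import *
im=save("scene","tight");cv2.imwrite('pics/c4.png',cv2.resize(im[130:250,240:370,::-1],None,fx=5,fy=5,interpolation=2))
E
```

```text
M [ 0.124 -0.391 -0.139] q6 1.206 tau6 -0.056 yaw 0.062 w 0.0391 F [ 0.5 -1.1 -2.2] p [0.5161 0.0235 0.2576]
M [ 1.262 -0.197  0.229] q6 1.064 tau6 1.003 yaw -0.080 w 0.0388 F [-0.   1.9 -1.3] p [0.5162 0.0239 0.2569]
M [ 1.662 -0.304  0.252] q6 0.994 tau6 0.920 yaw -0.150 w 0.0389 F [ 0.2  2.9 -2.3] p [0.5163 0.0241 0.2566]
M [ 1.915 -0.283  0.254] q6 0.925 tau6 0.912 yaw -0.220 w 0.0385 F [ 0.7  3.6 -1.7] p [0.5164 0.0243 0.2562]
M [ 2.253 -0.448  0.188] q6 0.855 tau6 0.908 yaw -0.290 w 0.0389 F [ 0.2  3.8 -2.3] p [0.5165 0.0245 0.2559]
M [ 2.536 -0.629  0.298] q6 0.785 tau6 0.905 yaw -0.360 w 0.0390 F [ 0.6  4.3 -2.8] p [0.5167 0.0247 0.2556]
M [ 2.686 -0.801  0.242] q6 0.715 tau6 0.901 yaw -0.429 w 0.0389 F [ 1.3  5.6 -3.5] p [0.5168 0.0249 0.2552]
```

View pics/c4.png

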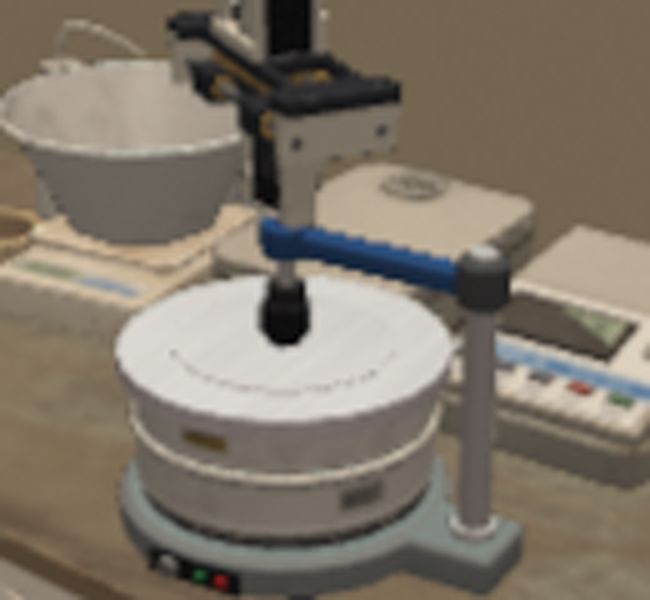

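The foot is now very close to the lid's knob, at crop (285,290), and the arm is shut over the centre. Regrip to shed side load before the critical part.

```bash
python3 -m handwheel '[{"delta_pos":[0,0,0],"dr":[0,0,0]},{"delta_pos":[0,0,0],"dr":[0,0,0]},{"delta_pos":[0,0,0],"dr":[0,0,0]}]' -0.2 40; python3 m.py
```

```text
t: 18.2
eef_pos: [0.5161, 0.0234, 0.2554]
ee_rot: [3.141, -0.0, -0.428]
force: [0.3, -0.6, -0.3]
width: 0.0519
gripper_force: 0.0
M [-0.006  0.023 -0.009] q6 0.717 tau6 0.019 yaw -0.428 w 0.0519 F [ 0.3 -0.6 -0.3] p [0.5161 0.0234 0.2554]
```

```bash
python3 -m handwheel '[{"delta_pos":[0.06,0,0],"dr":[0,0,0]},{"delta_pos":[0,0,0],"dr":[0,0,0]},{"delta_pos":[0,0,0],"dr":[0,0,0]},{"delta_pos":[0,0,0],"dr":[0,0,0]},{"delta_pos":[0,0,0],"dr":[0,0,0]},{"delta_pos":[0,0,0],"dr":[0,0,0]}]' 1 40; python3 m.py
python3 -m handwheel '[{"delta_pos":[0,0,-0.0116],"dr":[0,0,-4]},{"delta_pos":[0,0,-0.0116],"dr":[0,0,-4]}]'>/dev/null; python3 m.py
python3 -m handwheel '[{"delta_pos":[0,0,-0.0116],"dr":[0,0,-4]}]'>/dev/null; python3 m.py
python3 -m handwheel '[{"delta_pos":[0,0,-0.0116],"dr":[0,0,-4]}]'>/dev/null; python3 m.py
python3 -m handwheel '[{"delta_pos":[0,0,-0.0116],"dr":[0,0,-4]}]'>/dev/null; python3 m.py
```

```text
t: 18.8
eef_pos: [0.5181, 0.0238, 0.2553]
ee_rot: [-3.141, -0.0, -0.428]
force: [1.7, 0.2, -0.7]
width: 0.0388
gripper_force: 40.0
M [ 0.098 -0.366  0.004] q6 0.718 tau6 -0.010 yaw -0.428 w 0.0388 F [ 1.7  0.2 -0.7] p [0.5181 0.0238 0.2553]
M [ 0.554 -0.495  0.221] q6 0.576 tau6 1.012 yaw -0.570 w 0.0388 F [0.8 1.1 0.2] p [0.5182 0.0239 0.2547]
M [ 0.708 -0.545  0.228] q6 0.506 tau6 0.922 yaw -0.640 w 0.0388 F [ 2.   1.5 -0. ] p [0.5183 0.0241 0.2544]
M [ 0.818 -0.614  0.263] q6 0.436 tau6 0.909 yaw -0.710 w 0.0387 F [ 1.6  2.3 -0. ] p [0.5184 0.0242 0.254 ]
M [ 0.934 -0.63   0.243] q6 0.366 tau6 0.899 yaw -0.780 w 0.0389 F [0.8 2.2 0.1] p [0.5185 0.0242 0.2537]
```

tau6 now falls about 0.008 per 4°, which matches the contact stiffness of 0.12 Nm/rad. So contact came at about 2.1 rad, and another 32° gives about 0.83 rad past it.

```bash

python3 -m handwheel '[{"delta_pos":[0,0,-0.0116],"dr":[0,0,-4]},{"delta_pos":[0,0,-0.0116],"dr":[0,0,-4]}]'>/dev/null; python3 m.py
python3 -m handwheel '[{"delta_pos":[0,0,-0.0116],"dr":[0,0,-4]}]'>/dev/null; python3 m.py
python3 -m handwheel '[{"delta_pos":[0,0,-0.0116],"dr":[0,0,-4]}]'>/dev/null; python3 m.py
python3 -m handwheel '[{"delta_pos":[0,0,-0.0116],"dr":[0,0,-4]}]'>/dev/null; python3 m.py
python3 -m handwheel '[{"delta_pos":[0,0,-0.0116],"dr":[0,0,-4]}]'>/dev/null; python3 m.py
python3 -m handwheel '[{"delta_pos":[0,0,-0.0116],"dr":[0,0,-4]}]'>/dev/null; python3 m.py
python3 -m handwheel '[{"delta_pos":[0,0,-0.0116],"dr":[0,0,-4]}]'>/dev/null; python3 m.py
```

```text
M [ 1.122 -0.92   0.328] q6 0.226 tau6 0.880 yaw -0.919 w 0.0390 F [ 1.3  2.7 -0. ] p [0.5186 0.0244 0.2531]
M [ 1.176 -0.914  0.29 ] q6 0.157 tau6 0.871 yaw -0.989 w 0.0383 F [ 2.6  2.6 -0.7] p [0.5187 0.0245 0.2528]
M [ 1.24  -1.067  0.289] q6 0.087 tau6 0.861 yaw -1.059 w 0.0390 F [ 3.2  3.6 -0.5] p [0.5188 0.0245 0.2524]
M [ 1.365 -1.125  0.335] q6 0.017 tau6 0.852 yaw -1.129 w 0.0390 F [3.9 3.3 0. ] p [0.5189 0.0246 0.2521]
M [ 1.367 -1.308  0.349] q6 -0.053 tau6 0.842 yaw -1.198 w 0.0389 F [ 3.4  3.5 -0.5] p [0.519  0.0247 0.2518]
M [ 1.38  -1.421  0.372] q6 -0.123 tau6 0.832 yaw -1.268 w 0.0388 F [ 4.2  3.6 -0.8] p [0.5191 0.0247 0.2515]
M [ 1.428 -1.532  0.285] q6 -0.192 tau6 0.823 yaw -1.338 w 0.0386 F [ 4.2  2.4 -0.2] p [0.5192 0.0247 0.2512]
```

Torque is up about 0.11 Nm, which puts the foot at roughly 20 N. Release, lift, and check.

```bash
python3 -m handwheel '[{"delta_pos":[0,0,0],"dr":[0,0,0]},{"delta_pos":[0,0,0],"dr":[0,0,0]},{"delta_pos":[0,0,0],"dr":[0,0,0]},{"delta_pos":[0,0,0],"dr":[0,0,0]},{"delta_pos":[0,0,0.3],"dr":[0,0,0]},{"delta_pos":[0,0,0.8],"dr":[0,0,0]},{"delta_pos":[0,0,0.9],"dr":[0,0,0]},{"delta_pos":[0,0,0.9],"dr":[0,0,0]},{"delta_pos":[0,0,0.9],"dr":[0,0,0]},{"delta_pos":[0,0,0],"dr":[0,0,0]}]' -1; python3 - <<'E'
from h import *
a=save("top","e1");b=save("scene","e2")
print(circ("scene",b,.516,.020,.144,.112,.012))
A=cv2.resize(a[140:260,240:370],None,fx=3,fy=3,interpolation=2);B=cv2.resize(b[130:250,240:370],None,fx=3,fy=3,interpolation=2)
cv2.imwrite("pics/e.png",np.hstack([A,B])[:,:,::-1])
E
```

```text
t: 21.1
eef_pos: [0.5194, 0.0236, 0.3696]
ee_rot: [-3.135, -0.0, -1.336]
force: [0.7, -0.1, -0.9]
width: 0.0879
gripper_force: 0.0
(array([0.5195, 0.0205, 0.1121]), 109, np.float64(0.001))
```

View pics/e.png

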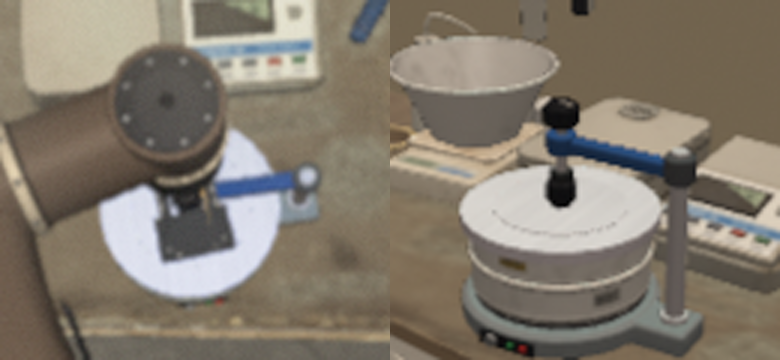

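```bash
python3 -c "
from station import *
print(job_done())"
```

```text
the job is handed in; nothing more can be done
None
```

I handed the job in at about 21 s: the lid is seated flat on the top sieve, the clamp arm was swung to its stop, and the knob was turned about 0.85 rad past contact. That is roughly 20 N, estimated from the turning moment. The gripper is open and clear, and the tin, tape and brush were never approached; I did not check the arm against its stop again after tightening.

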